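# Hold down the recessed filter-reset button of an air purifier

### The arm

A 6-joint arm with a two-finger parallel gripper is mounted at the origin on the work surface. World frame = base frame: x ahead of the robot, y to its left, z up, the work surface at z = 0. Lengths are in m, angles in rad, forces in N, time in s.
With the tool pointing down it reaches from about 0.25 to 0.775 m from the base axis. Payload 4 kg.
Tool frame: the origin (TCP) lies midway between the tips of the shut fingers; the grasp point (between the pads) lies 19 mm behind it; z points along the fingers, y is the direction in which the jaws open and shut (so a half turn about z gives the same grasp; the last joint's range is limited). The gripper opens to 94 mm and grips with 3 to 60 N. Pads are 16 mm wide; open, the fingers measure 119 mm over their backs; the gripper's body (75 mm by 177 mm) begins 78 mm behind the grasp point.
Start: joints at [-0.103, 0.087, 1.371, -0, 1.684, -0.103], TCP at [0.55, -0, 0.206] pointing down, gripper open.
Joint ranges: [-3.1, 3.1], [-0.76, 2.03], [0.27, 2.55], [-1.08, 4.22], [0.17, 2.65], [-2.57, 2.57]. Speed limits (rad/s): [2.79, 2.79, 3.14, 3.14, 3.14, 3.14].

### API

Orientations are given as [roll, pitch, yaw] about the fixed x, y, z axes, in that order (R = Rz(yaw) Ry(pitch) Rx(roll)).
In Python, from bench import robot gives the robot as it stands.
- The arm moves only by the tool servo_tool, never from a script. Its argument "rows" is a list of rows, each a list of 2 entries, a list of its own where there are three numbers: the shift along the tool's x, y, z normalised to -1 to 1, where 1 is 0.08 m, then the turn about the tool's z normalised to -1 to 1, where 1 is pi/2 rad. A call has 1 to 12 rows; each row is the pose to reach, as a shift and turn from the pose commanded when the call began, along the tool's axes at that moment; what a row does not reach only later rows make up. A row lasts 1/12 s, in which the tool goes at most 41.7 mm and 7.16 degrees, less where a joint would pass 70% of its speed; a pose out of reach is approached as far as the arm can. A call with a number of a shift or a turn outside -1 to 1 is refused whole. A call with a gripper value outside its range is refused whole. "grip" is the closure, from -1 (fully open) to 1 (shut), set as the call begins (left out, the last holds). The fingers move at their own pace and stop on an object; the grip force is fixed at half the most. Time passes only in rows, so rows that repeat a pose let the fingers close. It gives the time, the measured TCP pose, the force and the opening at its end, in the units of the state.
- robot.get_obs(): the state, without advancing time (a new reading comes with each control period).
- robot.snapshot(name): name is "scene" or "side" or "wrist"; returns a dict with "pixels" (420x560x3 uint8, red, green, blue), "camera_matrix" (3x3 intrinsics, pixels), "world_from_camera" (4x4, takes a point from camera to world coordinates). Camera axes: x right, y down, z forward; pixel columns grow to the right and rows downward; lengths in m; the calibration is good to about 2 mm. A picture is of the moment at which its call begins. There is no depth.
- robot.close_job(): hands the job in, once; it reports no verdict.
The state is a dict: "time": time; "joint_positions": joint angles; "qvel": joint speeds; "joint_torque": joint torques, N m; "tool_pos": TCP position; "ee_rot": TCP orientation; "wrist_force": force on the tool from outside, world axes, zero at the start; "wrist_torque": the same for the moment, N m; "width": finger opening in m.
Only numpy, scipy, OpenCV 4.12 (cv2) and the standard library are available. Lean on these libraries where they do the work, as an engineer would, in place of code of your own. Each camera call takes 0.05 s, during which the arm holds its last target.

### The job

The filter of the white desk air purifier has just been changed and its filter-reset must be held. From the little stand take the green stylus, the only one both slim and long enough, put its tip straight down through the small round hole in the blue square on top of the purifier and push the recessed red button in there fully down; finish while still gripping the stylus and holding the button down with it. Leave the other two styluses standing in the stand, and do not disturb anything else on the desk.

Things in the scene. Friction and masses are not known exactly. Their poses are not given: they have to be found in the camera images.
- slim_stylus_mid (a point): Green stylus, the one to use. Upright handle 24 mm in diameter, 60 mm tall; below it a shoulder 16 mm in diameter, 12 mm long, then the tip. Stands in a hole of the stand, the handle's underside on the plate. Site = centre of the handle, 30 mm above its underside, z up. Tip 7 mm in diameter, 50 mm long, ends 92 mm below this point. 40 to 85 g.
- slim_tip (a point): Centre of the end of the green stylus's tip (its lowest point).
- thick_stylus_mid (a point): Yellow stylus, tip 16 mm thick: too thick for the hole. Upright handle 24 mm in diameter, 60 mm tall; below it a shoulder 16 mm in diameter, 12 mm long, then the tip. Stands in a hole of the stand, the handle's underside on the plate. Site = centre of the handle, 30 mm above its underside, z up.
- short_stylus_mid (a point): Red stylus, tip 7 mm thick but only 10 mm long: its 16 mm shoulder stops on the hole's rim before it reaches the button. Upright handle 24 mm in diameter, 60 mm tall; below it a shoulder 16 mm in diameter, 12 mm long, then the tip. Stands in a hole of the stand, the handle's underside on the plate. Site = centre of the handle, 30 mm above its underside, z up.
- stand: Stand for the three styluses, fixed to the desk: an aluminium plate 60 x 230 mm, 10 mm thick, top face 75 mm above the desk, on end walls over a black foot. Three 18 mm holes in a row along its y axis at y = -75, 0 and +75 mm; any stylus may hang in any of them. The green stylus must rise 62 mm to come clear. Origin at the centre of its underside, z up.
- purifier: White desk air purifier, fixed to the desk, a box 180 (x) x 220 (y) x 140 mm (z) with a flat top. Origin at the centre of its underside; the hole lies in its top at x = -45, y = +50 mm.
- reset_hole (a point): Centre of the mouth of the round reset hole in the purifier's top, 140 mm above the desk, in the middle of a blue 50 x 50 mm square. The hole is 14 mm in diameter (rim chamfered 2 mm), vertical; the button's face lies 25 mm below the mouth when it is not pressed. z up.
- reset_button (a joint): Red spring button 12 mm in diameter at the bottom of the reset hole, moves straight down. 0 = out, 0.006 m = fully down against its stop (31 mm below the hole's mouth); springs back when let go. The spring takes about 1 N to start and 5 N at the bottom.
- sanitiser: Pump bottle, 65 mm in diameter, 183 mm tall, blue label. A bystander: leave it alone. Origin at the centre of its underside.
- mug: Blue mug, 80 mm in diameter, 95 mm tall. A bystander: leave it alone. Origin at the centre of its underside.
- figurine: Brass figurine, 68 mm in diameter, 125 mm tall. A bystander: leave it alone. Origin at the centre of its underside.
- eraser: White eraser, 55 x 22 x 13 mm, between stand and purifier. A bystander: leave it alone. Origin at the centre of its underside.
- notes: Yellow block of notes, 76 x 76 x 30 mm, near the robot. A bystander: leave it alone. Origin at the centre of its underside.

How it is judged:
On the way, in this order (a step that is already met when the one before it is completed fails the run):
1. the green stylus is drawn out of the stand, held in the gripper (height (world z) of slim_tip above 0.08 m and contact force between the fingers and slim_stylus above 1 N), for 0.1 s.
2. its tip, through the hole, pushes the button down (value of joint reset_button above 0.0045 m and horizontal distance between slim_tip and reset_hole below 0.006 m and z of slim_tip in the frame of reset_hole below -0.027 m and contact force between slim_stylus and reset_button above 2 N), for 0.2 s.
At the end, for the whole second after the job is handed in: Last second: button 4.5 mm or more down, pushed with over 2 N by the green stylus, tip within 6 mm of the hole's axis and 27 mm or more below its mouth; stylus gripped, still, within 0.3 rad of upright; yellow and red styluses in their places (12 mm, 0.15 rad) (all of step 2 and contact force between the fingers and slim_stylus above 1 N and angle between slim_tip's own z axis and vertical below 0.3 rad and velocity of joint reset_button below 0.01 m/s and linear speed of slim_stylus below 0.02 m/s and distance of each of thick_stylus_mid, short_stylus_mid from where it was at the start of the episode below 0.012 m and angle between each of thick_stylus_mid, short_stylus_mid's own z axis and vertical below 0.15 rad); the arm keeps its last pose, push and grip.
It fails at once if the sanitiser is knocked over or shoved (distance of sanitiser from where it was at the start of the episode above 0.03 m or angle between sanitiser's own z axis and vertical above 0.4 rad).
It fails at once if the mug is knocked over or shoved (distance of mug from where it was at the start of the episode above 0.03 m or angle between mug's own z axis and vertical above 0.4 rad).
It fails at once if the figurine is knocked over or shoved (distance of figurine from where it was at the start of the episode above 0.03 m or angle between figurine's own z axis and vertical above 0.4 rad).
It fails at once if the eraser is knocked over or shoved (distance of eraser from where it was at the start of the episode above 0.03 m or angle between eraser's own z axis and vertical above 0.4 rad).
It fails at once if the notes is knocked over or shoved (distance of notes from where it was at the start of the episode above 0.03 m or angle between notes's own z axis and vertical above 0.4 rad).
It also fails if it takes over 42 s, if anything falls off the work surface, if the arm or the gripper's body presses on something with over 40 N, if the wrist force passes 120 N, or if a joint passes its speed limit or range.

## Working session

There is one attempt and no reset: what is moved stays moved. The work goes in short steps, Python scripts to look and compute and a tool call to move; the robot and the scene stay as the last step left them, time stands still between calls to the robot, and variables do not carry over. Pictures are saved under pics/ and viewed, and the job is handed in when it is done.

Besides the shell and the picture viewer there is one more tool, called as name([rows], argument=value, ...), one row to a line, values as JSON. servo_tool: Moves the arm, as the interface text tells. Its arguments: {"type":"object","properties":{"rows":{"type":"array"},"grip":{"type":"number"}},"required":["rows"]}

```bash
mkdir -p pics; ls
python3 - <<'E'
from bench import robot
import cv2,numpy as np
print(robot.get_obs())
for n in("scene","side","wrist"):
    s=robot.snapshot(n); cv2.imwrite(f"pics/{n}0.png",s["pixels"][:,:,::-1]); np.savez(f"pics/{n}0.npz",**s)
    print(n,s["camera_matrix"].round(1).tolist(),s["world_from_camera"].round(3).tolist())
E
```

```text
pics
{'time': 0.0, 'joint_positions': array([-1.03089062e-01,  8.79323611e-02,  1.37222229e+00,  1.13541963e-05,
        1.68363640e+00, -1.03108212e-01]), 'qvel': array([-0.0013432 ,  0.00031286,  0.00131252,  0.00125074, -0.0005029 ,
        0.0005861 ]), 'joint_torque': array([ 1.28542815e-03, -3.40182602e+01, -3.02423716e+01,  7.18220207e-02,
        3.29729996e-02, -1.13141955e-04]), 'tool_pos': array([5.49446226e-01, 6.26648552e-05, 2.04332799e-01]), 'ee_rot': array([-3.13940709e+00, -2.37496379e-04,  1.57081648e+00]), 'wrist_force': array([-0.01591247,  0.14576188, -0.77156529]), 'wrist_torque': array([ 0.01565368, -0.0488692 ,  0.01587657]), 'width': 0.09387547730457019}
scene [[446.5, 0.0, 286.7], [0.0, 446.5, 213.2], [0.0, 0.0, 1.0]] [[-0.466, 0.697, -0.544, 1.057], [0.885, 0.371, -0.282, 0.287], [0.005, -0.613, -0.79, 0.807], [0.0, 0.0, 0.0, 1.0]]
side [[404.5, 0.0, 277.7], [0.0, 404.5, 209.7], [0.0, 0.0, 1.0]] [[-0.986, -0.1, 0.13, 0.436], [-0.164, 0.661, -0.733, 0.703], [-0.012, -0.744, -0.668, 0.723], [0.0, 0.0, 0.0, 1.0]]
wrist [[324.2, 0.0, 280.4], [0.0, 324.2, 207.0], [0.0, 0.0, 1.0]] [[1.0, 0.001, -0.002, 0.55], [-0.0, -0.969, -0.247, 0.071], [-0.002, 0.247, -0.969, 0.384], [0.0, 0.0, 0.0, 1.0]]
```

View pics/scene0.png

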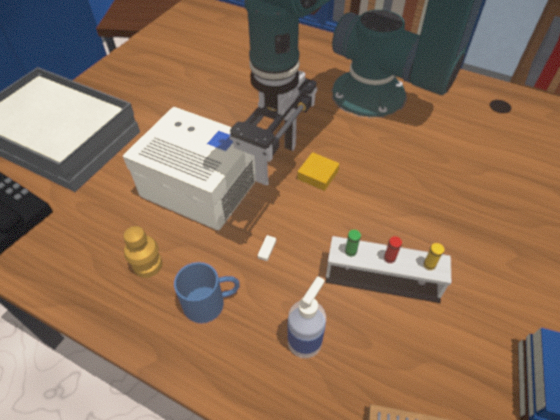

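View pics/side0.png

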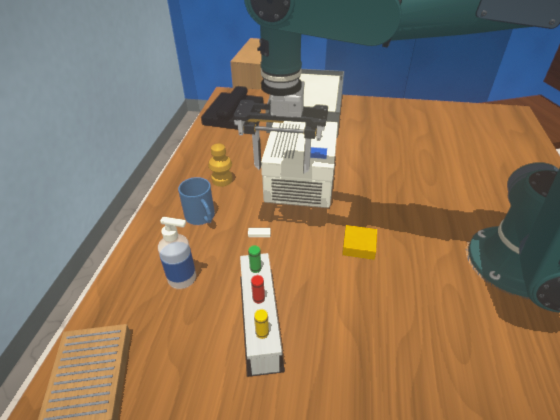

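View pics/wrist0.png

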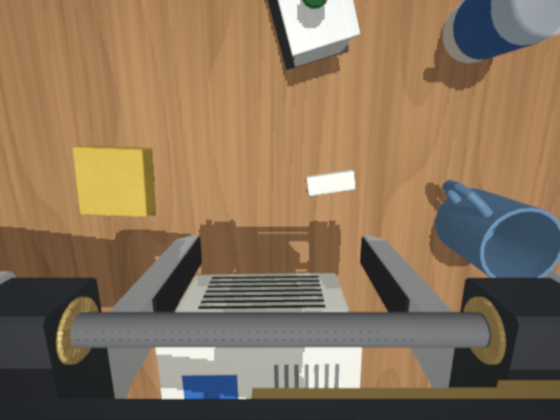

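The scene camera shows the green handle top at about (354,234), red at (394,241) and yellow at (436,248). The blue square is near (219,140), partly hidden by the gripper. In the side camera, green is at about (255,252) and blue at (318,153). Next I'll measure from the masks.

```bash
cat > h.py <<'E'
import numpy as np,cv2
def ray(s,uv):
    K=s["camera_matrix"];T=s["world_from_camera"]
    d=T[:3,:3]@np.linalg.solve(K,[uv[0],uv[1],1.]);return T[:3,3],d
def plane(s,uv,z):
    o,d=ray(s,uv);return o+d*(z-o[2])/d[2]
def proj(s,p):
    T=np.linalg.inv(s["world_from_camera"]);q=s["camera_matrix"]@(T[:3,:3]@np.array(p)+T[:3,3]);return q[:2]/q[2]
def cross(a,ua,b,ub):
    A=[];r=[]
    o1,d1=ray(a,ua);o2,d2=ray(b,ub)
    t=np.linalg.lstsq(np.c_[d1,-d2],o2-o1,rcond=None)[0]
    p,q=o1+t[0]*d1,o2+t[1]*d2
    return (p+q)/2,np.linalg.norm(p-q)
def mask(s,c,smin=110,vmin=50):
    h=cv2.cvtColor(s["pixels"],cv2.COLOR_RGB2HSV)
    lo,hi={"g":(50,80),"b":(108,125),"y":(20,32),"r":(0,5)}[c]
    m=(h[...,0]>=lo)&(h[...,0]<=hi)&(h[...,1]>smin)&(h[...,2]>vmin)
    return m.astype(np.uint8)
def blobs(m,amin=30):
    n,l,st,c=cv2.connectedComponentsWithStats(m)
    return [(st[i].tolist(),c[i].round(1).tolist()) for i in range(1,n) if st[i,4]>=amin]
def up(s,f,x0,y0,x1,y1,k):
    cv2.imwrite(f,cv2.resize(s["pixels"][y0:y1,x0:x1,::-1],None,fx=k,fy=k,interpolation=cv2.INTER_CUBIC))
E
python3 - <<'E'
from h import *
S={n:dict(np.load(f"pics/{n}0.npz")) for n in("scene","side","wrist")}
for n in S:
    for c in "gbyr": print(n,c,[b for b in blobs(mask(S[n],c)) if b[0][4]<3000])
up(S["scene"],"pics/s1.png",320,210,460,300,5)
up(S["side"],"pics/d1.png",225,235,295,375,4)
up(S["scene"],"pics/s2.png",120,100,260,220,5)
E
```

```text
scene g [([349, 230, 11, 10, 91], [354.0, 234.7])]
scene b [([224, 0, 21, 6, 67], [236.5, 1.6]), ([299, 0, 38, 31, 499], [321.3, 17.8]), ([209, 132, 20, 15, 179], [218.7, 139.0]), ([529, 329, 31, 91, 1165], [550.4, 374.9])]
scene y [([298, 153, 41, 37, 952], [317.8, 170.6]), ([425, 243, 19, 26, 302], [433.7, 255.2]), ([138, 250, 11, 9, 50], [143.1, 253.7])]
scene r [([534, 39, 26, 51, 458], [549.2, 69.4]), ([385, 237, 17, 25, 268], [392.7, 248.6])]
side g [([249, 246, 11, 24, 209], [254.4, 257.3])]
side b [([168, 0, 92, 100, 2379], [205.1, 62.2]), ([311, 148, 16, 10, 138], [318.4, 152.1]), ([163, 262, 27, 20, 370], [177.1, 271.5])]
side y [([209, 144, 22, 42, 562], [219.5, 164.9]), ([343, 225, 34, 35, 1005], [359.8, 241.8]), ([254, 309, 15, 30, 344], [261.2, 323.1])]
side r [([251, 275, 14, 28, 294], [257.6, 288.4])]
wrist g [([304, 0, 21, 8, 118], [314.0, 2.7])]
wrist b [([454, 0, 38, 35, 681], [471.2, 13.3]), ([457, 26, 65, 33, 796], [484.5, 43.5]), ([183, 376, 55, 24, 1269], [210.0, 387.3])]
wrist y [([56, 297, 42, 67, 1170], [72.5, 330.0]), ([464, 297, 42, 68, 1262], [489.2, 330.7])]
wrist r []
```

View pics/s1.png

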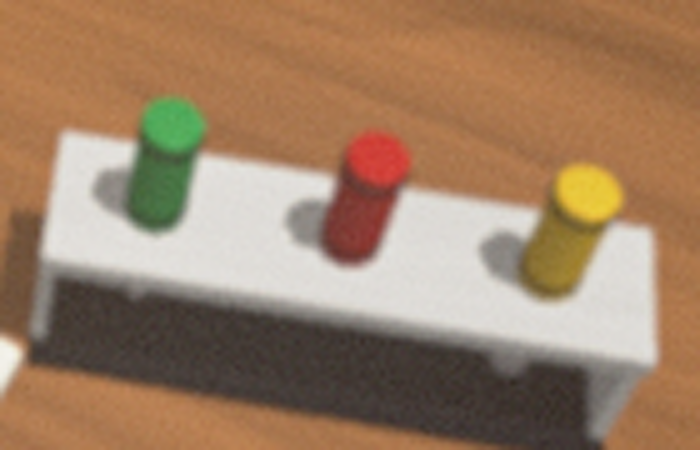

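View pics/d1.png

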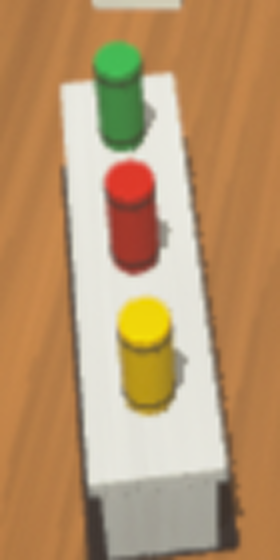

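View pics/s2.png

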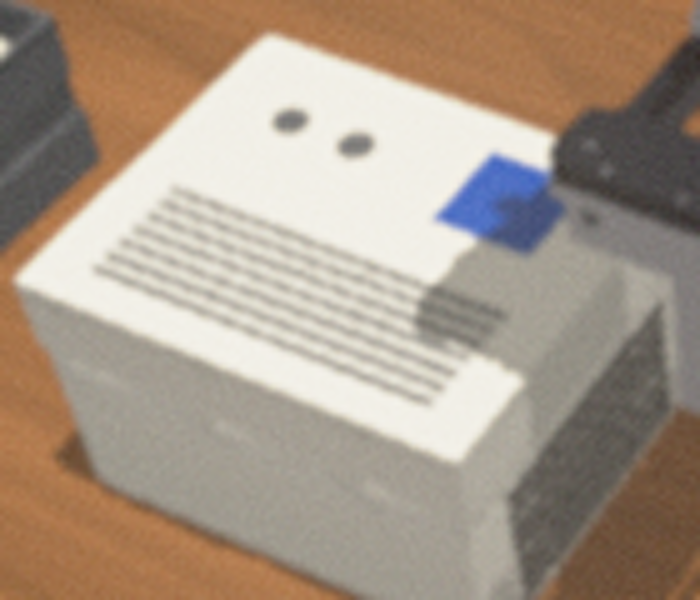

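Run:
```python
from h import *
S={n:dict(np.load(f"pics/{n}0.npz")) for n in("scene","side","wrist")}
for nm,a,b in(("g",(354.4,235),(254.5,250)),("r",(395.6,241.6),(257.6,280.5)),("y",(437.5,248.7),(261.3,315.7)),("blue",(220,140.6),(318.4,152.3))):
    z=.14 if nm=="blue" else .135
    print(nm,*[x.round(4) if hasattr(x,'round') else x for x in cross(S["scene"],a,S["side"],b)],plane(S["scene"],a,z).round(4),plane(S["side"],b,z).round(4))
# purifier corners at top z=.14
for uv in((270,35),(18,280),(463,462),(495,155),(437,215),(530,252)): print(plane(S["scene"],(120+uv[0]/5,100+uv[1]/5),.14).round(4))
```

```text
g [0.577  0.1793 0.1313] 0.0016 [0.5803 0.1804 0.135 ] [0.5758 0.1816 0.135 ]
r [0.5557 0.2518 0.1314] 0.0007 [0.5587 0.2522 0.135 ] [0.5548 0.2542 0.135 ]
y [0.5346 0.3239 0.131 ] 0.0007 [0.5381 0.324  0.135 ] [0.5338 0.3261 0.135 ]
blue [ 0.4832 -0.1761  0.134 ] 0.0022 [ 0.4894 -0.1709  0.14  ] [ 0.4823 -0.1689  0.14  ]
[ 0.4447 -0.3262  0.14  ]
[ 0.6236 -0.3231  0.14  ]
[ 0.6199 -0.1033  0.14  ]
[ 0.4647 -0.1896  0.14  ]
[ 0.5084 -0.1907  0.14  ]
[ 0.5087 -0.1432  0.14  ]
```

servo_tool([
  [[0.2, 0.1, 0], 0],
  [[0.5, 0.2, 0], 0],
  [[0.8, 0.3, 0], 0],
  [[1, 0.34, 0], 0],
  [[1, 0.34, 0], 0],
  [[1, 0.34, 0], 0],
  [[1, 0.34, 0], 0],
  [[1, 0.34, 0], 0],
], grip=-1)

```text
time: 0.82
tool_pos: [0.577, 0.079, 0.2054]
ee_rot: [-3.141, 0.0, 1.57]
wrist_force: [-0.1, -0.3, 0.3]
width: 0.0943
```

Run:
```python
from bench import robot
from h import *
o=robot.get_obs();print(o["time"],o["tool_pos"],o["ee_rot"])
for n in("scene","side","wrist"):
    s=robot.snapshot(n); cv2.imwrite(f"pics/{n}1.png",s["pixels"][:,:,::-1]); np.savez(f"pics/{n}1.npz",**s)
print(s["world_from_camera"].round(3).tolist())
```

```text
0.8167 [0.57699311 0.07903592 0.20539427] [-3.14131543e+00  4.65366221e-04  1.56971075e+00]
[[1.0, -0.001, -0.001, 0.577], [-0.001, -0.969, -0.248, 0.15], [-0.0, 0.248, -0.969, 0.385], [0.0, 0.0, 0.0, 1.0]]
```

View pics/wrist1.png

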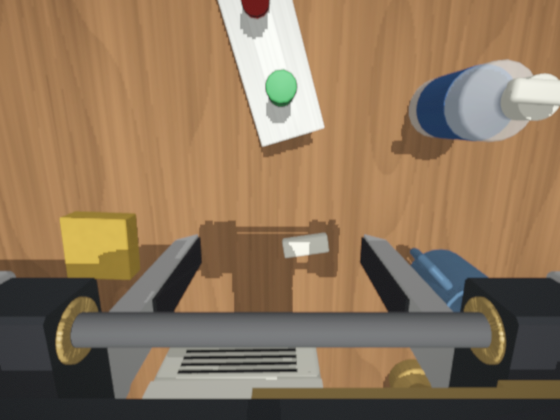

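View pics/scene1.png

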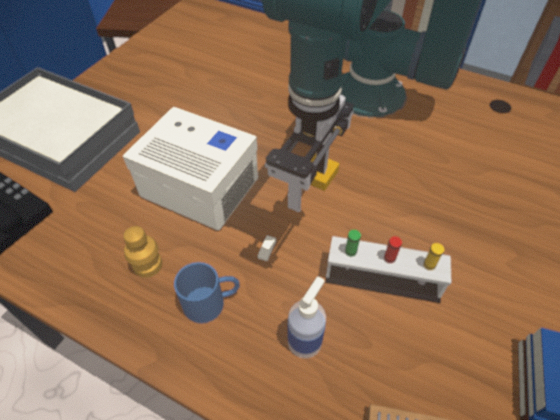

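View pics/side1.png

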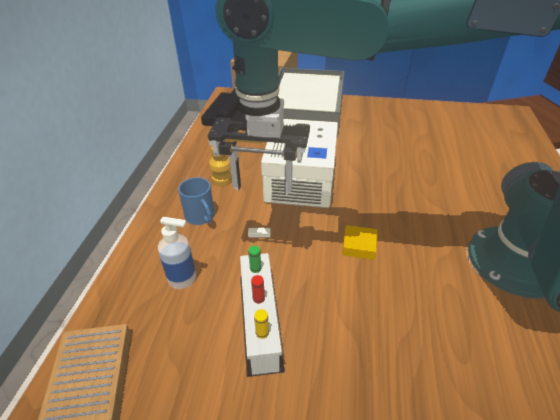

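The wrist view shows the green top as a disc near (281,87). The scene camera now sees the whole blue square at about (221,140) with its hole, and the side camera sees it at about (318,153). I'll measure both targets.

Run:
```python
from h import *
S={n:dict(np.load(f"pics/{n}1.npz")) for n in("scene","side","wrist")}
w=S["wrist"]
m=mask(w,"g",100,40)
print(blobs(m))
cs,_=cv2.findContours(m,0,2);c=max(cs,key=cv2.contourArea);e=cv2.fitEllipse(c);print(e)
print("green wrist",plane(w,e[0],.135), "bbox ctr",cv2.boundingRect(c))
for n in("scene","side"):
    m=mask(S[n],"b",110,60)
    for b in blobs(m):
        st=b[0]
        if (n=="scene" and 200<st[0]<240 and 120<st[1]<150) or (n=="side" and 295<st[0]<330 and 140<st[1]<160):
            x,y=st[:2];mm=np.zeros_like(m);mm[y:y+st[3],x:x+st[2]]=m[y:y+st[3],x:x+st[2]]
            cs,_=cv2.findContours(mm,0,2);c=cv2.convexHull(np.vstack(cs));M=cv2.moments(c)
            u=(M["m10"]/M["m00"],M["m01"]/M["m00"]);print(n,st,u,plane(S[n],u,.14)); S[n+"u"]=u
print(cross(S["scene"],S["sceneu"],S["side"],S["sideu"]))
# sanitiser: base approx from wrist
print("san",cross(S["scene"],(318,286),S["side"],(173,222)))
up(w,"pics/w1c.png",240,50,330,150,6)
up(S["scene"],"pics/s1c.png",200,122,240,156,14)
up(S["side"],"pics/d1c.png",295,140,340,165,14)
```

```text
[([266, 72, 30, 34, 577], [280.1, 91.3])]
((280.5081481933594, 88.41535186767578), (27.765718460083008, 33.42683410644531), 0.2048765867948532)
green wrist [0.57744866 0.17556426 0.135     ] bbox ctr (266, 72, 30, 34)
scene [209, 132, 26, 18, 263] (221.6455938697318, 140.2765006385696) [ 0.48686484 -0.16831387  0.14      ]
side [308, 148, 19, 10, 170] (316.9758771929824, 152.46052631578948) [ 0.48579197 -0.16766141  0.14      ]
(array([ 0.48590691, -0.16909076,  0.13896726]), np.float64(0.0001406519160500427))
san (array([0.73433517, 0.17684336, 0.18524161]), np.float64(0.0034368285824790713))
```

View pics/s1c.png

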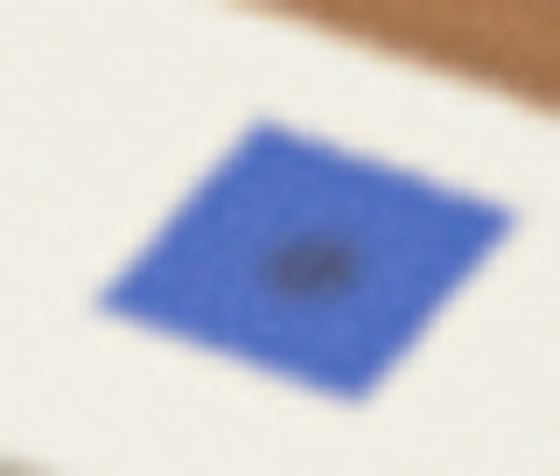

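View pics/d1c.png

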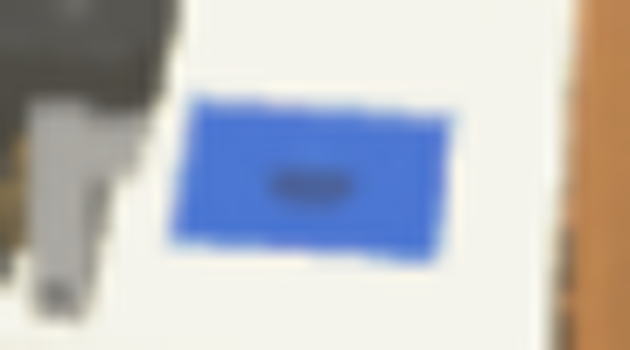

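View pics/w1c.png

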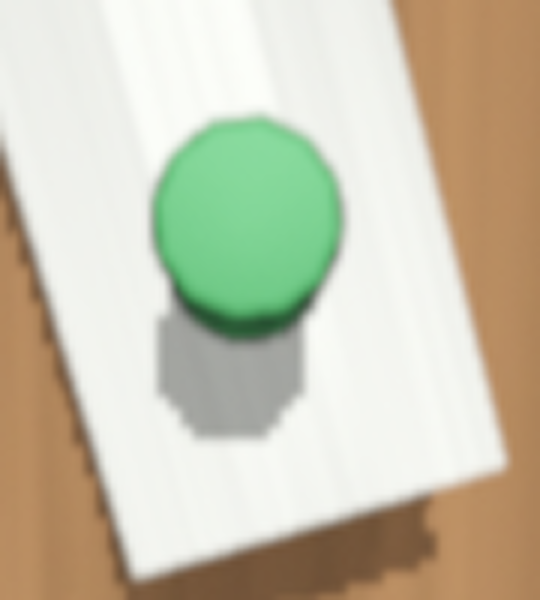

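servo_tool([
  [[0.2, 0, 0], 0],
  [[0.5, 0, 0], 0],
  [[0.8, 0, 0], 0],
  [[1, 0, 0], 0],
])

```text
time: 1.3
tool_pos: [0.5771, 0.1611, 0.2057]
ee_rot: [3.141, -0.001, 1.571]
wrist_force: [-0.8, -0.1, -0.2]
width: 0.0939
```

servo_tool([
  [[0.15, 0.01, 0], 0],
  [[0.22, 0.01, 0], 0],
  [[0.22, 0.01, 0], 0],
  [[0.22, 0.01, 0], 0],
  [[0.22, 0.01, 0], 0],
  [[0.22, 0.01, 0], 0],
  [[0.22, 0.01, 0], 0],
])

```text
time: 1.88
tool_pos: [0.5781, 0.1768, 0.2056]
ee_rot: [3.141, 0.0, 1.57]
wrist_force: [-0.5, -0.5, -0.1]
width: 0.0938
```

Run:
```python
from bench import robot
from h import *
s=robot.snapshot("wrist"); np.savez("pics/wrist2.npz",**s);cv2.imwrite("pics/wrist2.png",s["pixels"][:,:,::-1])
o=robot.get_obs();print(o["time"],o["tool_pos"],o["ee_rot"])
m=mask(s,"g",100,40);print(blobs(m))
p=o["tool_pos"]
print("tcp px",proj(s,p),"below at .135",proj(s,[p[0],p[1],.135]))
up(s,"pics/w2c.png",230,160,330,260,6)
```

```text
1.9333 [0.5781162  0.17690012 0.20555266] [3.14147255e+00 1.42437673e-04 1.56985562e+00]
[([266, 189, 28, 39, 832], [279.6, 208.7])]
tcp px [280.07777603 248.7603788 ] below at .135 [280.20080747 215.94519529]
```

View pics/wrist2.png

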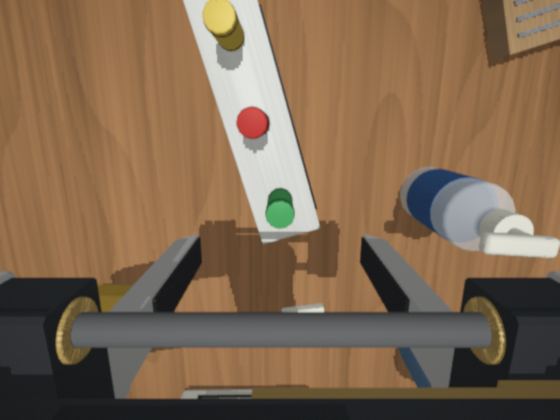

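View pics/w2c.png

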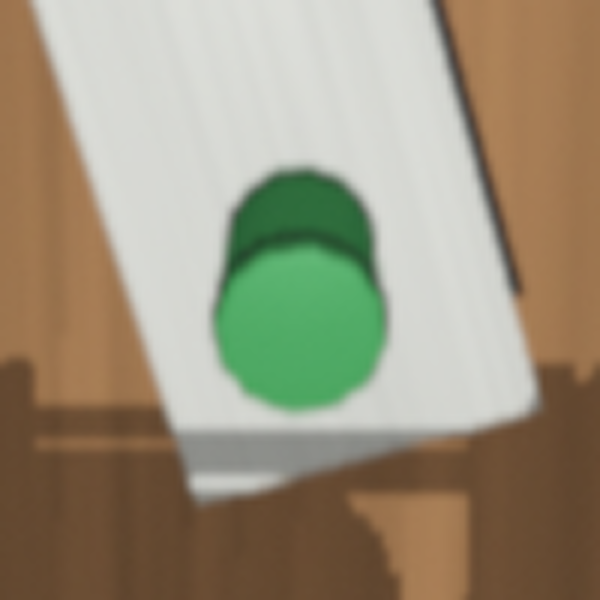

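The green top is at about (280.2,214.3), against an expected (280.2,215.9) directly under the TCP. That is only about 1 mm off in y, so I'll descend.

servo_tool([
  [[0.015, 0, 0.2], 0],
  [[0.015, 0, 0.5], 0],
  [[0.015, 0, 0.8], 0],
  [[0.015, 0, 1], 0],
  [[0.015, 0, 1], 0],
])

```text
time: 2.35
tool_pos: [0.5753, 0.1778, 0.1206]
ee_rot: [-3.133, 0.002, 1.57]
wrist_force: [-0.1, 0.2, -1.2]
width: 0.094
```

servo_tool([
  [[0, 0, 0.2], 0],
  [[0, 0, 0.35], 0],
  [[0, 0, 0.44], 0],
  [[0, 0, 0.44], 0],
  [[0, 0, 0.44], 0],
  [[0, 0, 0.44], 0],
  [[0, 0, 0.44], 0],
])

```text
time: 2.93
tool_pos: [0.5787, 0.179, 0.0915]
ee_rot: [3.139, -0.0, 1.571]
wrist_force: [0.1, -0.1, -0.7]
width: 0.0938
```

Run:
```python
from bench import robot
from h import *
for n in("wrist","side"):
    s=robot.snapshot(n); cv2.imwrite(f"pics/{n}3.png",s["pixels"][:,:,::-1])
o=robot.get_obs();print(o["time"],o["tool_pos"],o["ee_rot"])
```

```text
3.0333 [0.57857169 0.17892166 0.09132656] [ 3.13982104e+00 -3.23726721e-04  1.57084980e+00]
```

View pics/wrist3.png

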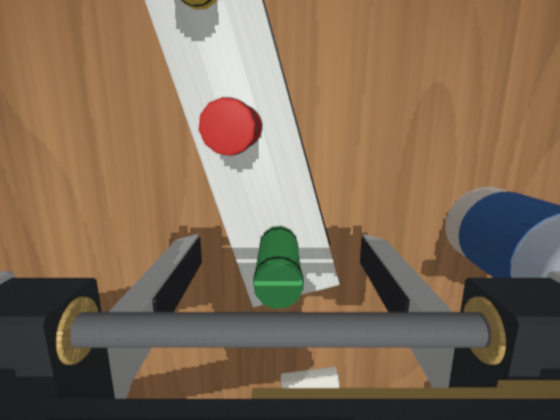

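View pics/side3.png

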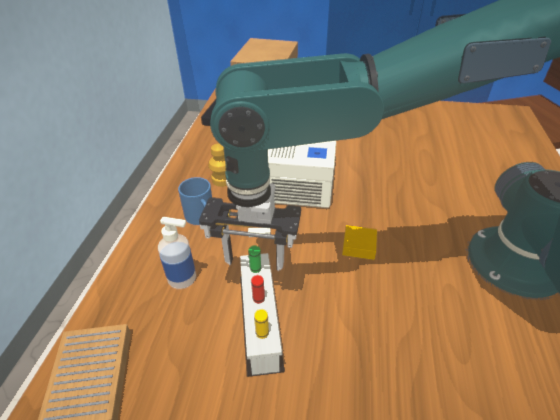

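The handle sits midway between the fingers, with its centre column at 279 and the gap centre at 281. Closing now.

servo_tool([
  [[0, 0, 0], 0],
  [[0, 0, 0], 0],
  [[0, 0, 0], 0],
  [[0, 0, 0], 0],
  [[0, 0, 0], 0],
  [[0, 0, 0], 0],
  [[0, 0, 0], 0],
  [[0, 0, 0], 0],
  [[0, 0, 0], 0],
  [[0, 0, 0], 0],
  [[0, 0, 0], 0],
  [[0, 0, 0], 0],
], grip=1)

```text
time: 4.03
tool_pos: [0.578, 0.1788, 0.0903]
ee_rot: [-3.142, 0.0, 1.571]
wrist_force: [0.1, -0.2, -0.0]
width: 0.0235
```

Gripped, with the width at 23.5 mm. Next I lift straight up about 0.15 m.

servo_tool([
  [[0, 0, -0.1], 0],
  [[0, 0, -0.25], 0],
  [[0, 0, -0.45], 0],
  [[0, 0, -0.65], 0],
  [[0, 0, -0.85], 0],
  [[0, 0, -1], 0],
  [[0, 0, -1], 0],
  [[0, 0, -1], 0],
])

```text
time: 4.7
tool_pos: [0.5786, 0.1789, 0.1718]
ee_rot: [3.139, -0.001, 1.571]
wrist_force: [0.0, 0.3, 0.4]
width: 0.0235
```

servo_tool([
  [[0, 0, -0.2], 0],
  [[0, 0, -0.4], 0],
  [[0, 0, -0.6], 0],
  [[0, 0, -0.8], 0],
  [[0, 0, -1], 0],
  [[0, 0, -1], 0],
  [[0, 0, -1], 0],
  [[0, 0, -1], 0],
])

```text
time: 5.37
tool_pos: [0.5774, 0.1787, 0.2483]
ee_rot: [-3.139, 0.001, 1.571]
wrist_force: [-0.5, -0.6, -0.3]
width: 0.0236
```

Run:
```python
from bench import robot
from h import *
for n in("scene","side","wrist"):
    s=robot.snapshot(n); cv2.imwrite(f"pics/{n}4.png",s["pixels"][:,:,::-1]); np.savez(f"pics/{n}4.npz",**s)
    if n!="wrist": print(n,blobs(mask(s,"g",100,40)))
o=robot.get_obs();print(o["time"],o["tool_pos"],o["ee_rot"],o["width"])
```

```text
scene []
side [([243, 184, 14, 32, 330], [249.3, 199.2])]
5.5167 [0.57736467 0.17866088 0.24829932] [-3.13840957e+00  7.09779695e-04  1.57082177e+00] 0.023182172214521443
```

View pics/scene4.png

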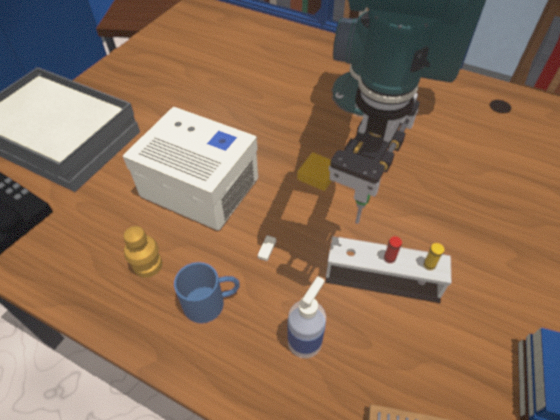

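View pics/side4.png

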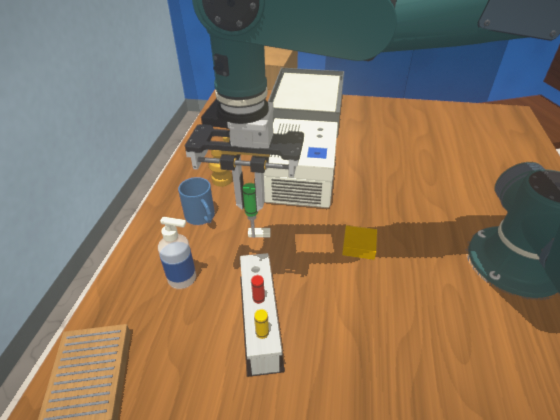

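View pics/wrist4.png

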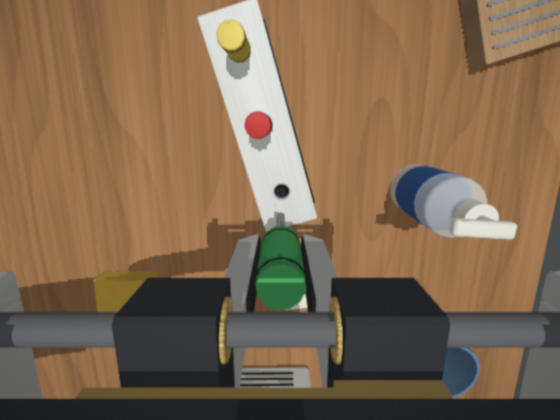

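The stylus is out and hanging upright; in the side view its tip is near (253,237) and its hole in the stand is empty. By the height bookkeeping the tip is about 77 mm below the TCP, so z ≈ 0.171. Now I'll carry it over to the purifier.

servo_tool([
  [[-0.1, -0.02, 0], 0],
  [[-0.3, -0.08, 0], 0],
  [[-0.55, -0.14, 0], 0],
  [[-0.8, -0.2, 0], 0],
  [[-1, -0.26, 0], 0],
])

```text
time: 5.93
tool_pos: [0.5566, 0.097, 0.2497]
ee_rot: [-3.141, 0.001, 1.57]
wrist_force: [0.1, 0.5, -1.2]
width: 0.0237
```

servo_tool([
  [[-0.25, -0.065, 0], 0],
  [[-0.5, -0.13, 0], 0],
  [[-0.75, -0.195, 0], 0],
  [[-1, -0.26, 0], 0],
])

```text
time: 6.27
tool_pos: [0.5356, 0.0174, 0.2498]
ee_rot: [-3.141, 0.0, 1.571]
wrist_force: [0.6, -0.1, -0.3]
width: 0.0235
```

servo_tool([
  [[-0.25, -0.065, 0], 0],
  [[-0.5, -0.13, 0], 0],
  [[-0.75, -0.195, 0], 0],
  [[-1, -0.26, 0], 0],
  [[-1, -0.26, 0], 0],
  [[-1, -0.26, 0], 0],
  [[-1, -0.26, 0], 0],
])

```text
time: 6.85
tool_pos: [0.5155, -0.061, 0.2501]
ee_rot: [-3.141, -0.001, 1.571]
wrist_force: [-0.3, 0.4, -0.8]
width: 0.0233
```

Run:
```python
from bench import robot
from h import *
for n in("scene","side","wrist"):
    s=robot.snapshot(n); cv2.imwrite(f"pics/{n}5.png",s["pixels"][:,:,::-1]); np.savez(f"pics/{n}5.npz",**s)
o=robot.get_obs();print(o["time"],o["tool_pos"],o["ee_rot"],o["width"])
```

```text
7.0 [ 0.51572507 -0.06037875  0.25020241] [-3.14156569e+00 -3.31721874e-04  1.57207655e+00] 0.023625367966976014
```

View pics/scene5.png

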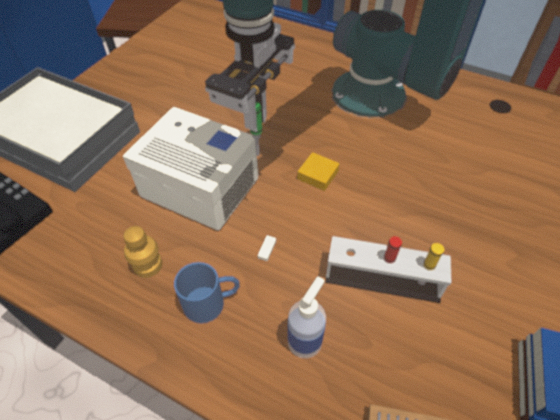

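View pics/side5.png

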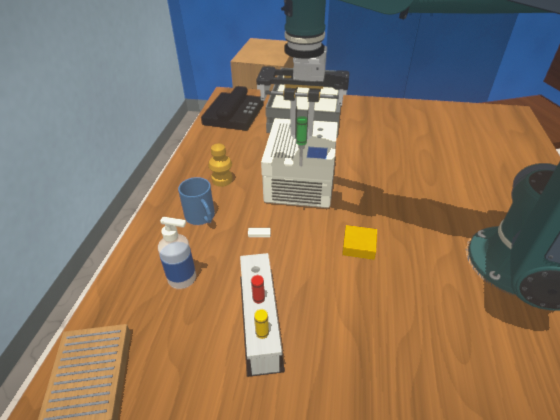

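Run:
```python
from h import *
S={n:dict(np.load(f"pics/{n}5.npz")) for n in("scene","side")}
p=np.array([.5157,-.0604,.1732])
for n in S: print(n,proj(S[n],p),proj(S[n],p+[0,0,.05]))
up(S["scene"],"pics/s5c.png",225,80,285,180,6)
up(S["side"],"pics/d5c.png",275,100,335,180,7)
```

```text
scene [257.47580582 154.26824364] [256.2568804  135.50152888]
side [300.55933955 165.15832266] [301.13588124 146.86238624]
```

View pics/s5c.png

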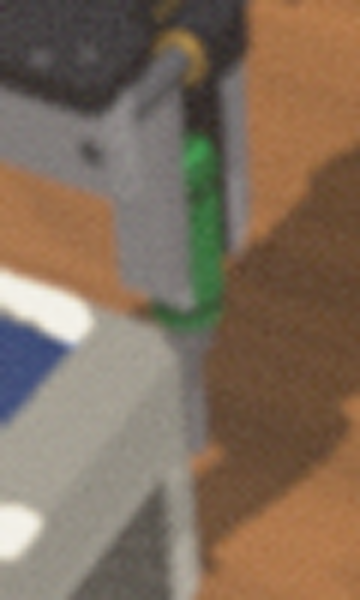

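View pics/d5c.png

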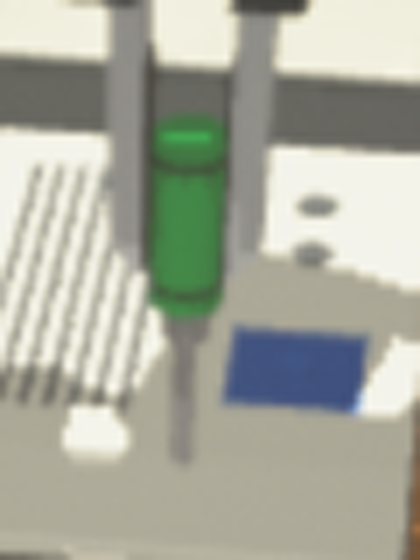

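The measured tip pixels, scene (258,155) and side (301,166), match the position predicted from the arm pose to within 1 px. The stylus is therefore upright and centred, with the tip about 78 mm below the TCP. Moving above the hole.

servo_tool([
  [[-0.25, -0.065, 0], 0],
  [[-0.5, -0.13, 0], 0],
  [[-0.75, -0.195, 0], 0],
  [[-1, -0.26, 0], 0],
])

```text
time: 7.33
tool_pos: [0.4949, -0.141, 0.2503]
ee_rot: [3.141, -0.0, 1.573]
wrist_force: [-0.0, 0.1, -0.8]
width: 0.0233
```

servo_tool([
  [[-0.2, -0.06, 0], 0],
  [[-0.342, -0.11, 0], 0],
  [[-0.342, -0.11, 0.1], 0],
  [[-0.342, -0.11, 0.15], 0],
  [[-0.342, -0.11, 0.15], 0],
  [[-0.342, -0.11, 0.15], 0],
  [[-0.342, -0.11, 0.15], 0],
  [[-0.342, -0.11, 0.15], 0],
])

```text
time: 8.0
tool_pos: [0.4863, -0.1679, 0.2385]
ee_rot: [3.141, 0.0, 1.572]
wrist_force: [0.3, 0.4, -0.7]
width: 0.0233
```

Run:
```python
from bench import robot
from h import *
S={}
for n in("scene","side"):
    S[n]=s=robot.snapshot(n); cv2.imwrite(f"pics/{n}6.png",s["pixels"][:,:,::-1]); np.savez(f"pics/{n}6.npz",**s)
o=robot.get_obs();print(o["time"],o["tool_pos"],o["ee_rot"],o["width"],o["wrist_force"])
p=o["tool_pos"]-[0,0,.078]
for n in S: print(n,"tip",proj(S[n],p),"hole",proj(S[n],[.4859,-.169,.139]))
up(S["scene"],"pics/s6c.png",190,90,250,165,8)
up(S["side"],"pics/d6c.png",285,100,345,175,8)
```

```text
8.1 [ 0.48625467 -0.16820727  0.2386021 ] [3.14098181e+00 2.27505051e-04 1.57151842e+00] 0.02367579205579068 [ 0.39828634  0.73302374 -1.15222823]
scene tip [220.77860557 132.92691525] hole [221.67216302 140.24507415]
side tip [317.24437587 145.4791741 ] hole [316.96139795 152.49350681]
```

View pics/s6c.png

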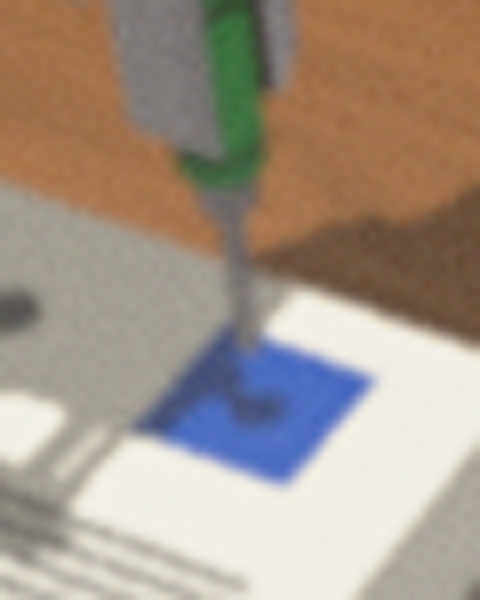

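View pics/d6c.png

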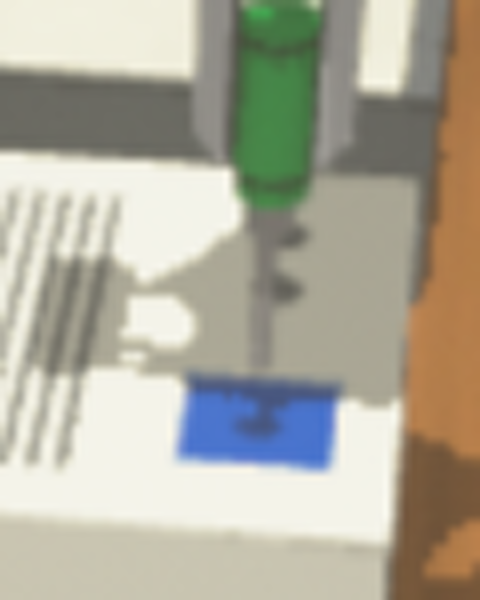

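Run:
```python
from h import *
S={n:dict(np.load(f"pics/{n}6.npz")) for n in("scene","side")}
t,e=cross(S["scene"],(221,133.2),S["side"],(317.6,146.2));h,f=cross(S["scene"],(222.1,140.6),S["side"],(317.1,153.1))
print(t,e,h,f,t-h)
for n in S: print(n,"hole px if tip lowered 20mm", proj(S[n],t-[0,0,.0205]))
```

```text
[ 0.48516883 -0.16855673  0.15855009] 0.00041481498992438205 [ 0.48537456 -0.16838388  0.13769302] 0.00016517566293732598 [-0.00020573 -0.00017284  0.02085707]
scene hole px if tip lowered 20mm [222.07686781 140.43150243]
side hole px if tip lowered 20mm [317.21098981 152.92432527]
```

Triangulated in the same views, the tip is 0.3 mm horizontally from the hole axis and 20.9 mm above the mouth. Now inserting.

servo_tool([
  [[0, 0, 0.06], 0],
  [[0, 0, 0.12], 0],
  [[0, 0, 0.18], 0],
  [[0, 0, 0.24], 0],
  [[0, 0, 0.3], 0],
  [[0, 0, 0.36], 0],
  [[0, 0, 0.42], 0],
  [[0, 0, 0.48], 0],
  [[0, 0, 0.5], 0],
  [[0, 0, 0.5], 0],
  [[0, 0, 0.5], 0],
  [[0, 0, 0.5], 0],
])

```text
time: 9.1
tool_pos: [0.4862, -0.1686, 0.1987]
ee_rot: [3.141, 0.0, 1.571]
wrist_force: [0.2, -0.7, -0.2]
width: 0.0237
```

Run:
```python
from bench import robot
from h import *
S={}
for n in("scene","side"):
    S[n]=s=robot.snapshot(n)
o=robot.get_obs();print(o["time"],o["tool_pos"],o["ee_rot"],o["width"],o["wrist_force"])
a=cv2.resize(S["scene"]["pixels"][90:165,190:250],None,fx=6,fy=6,interpolation=2);b=cv2.resize(S["side"]["pixels"][100:175,285:345],None,fx=6,fy=6,interpolation=2)
cv2.imwrite("pics/c7.png",np.hstack([a,b])[:,:,::-1])
```

```text
9.2 [ 0.48621834 -0.1686503   0.19871922] [3.14078361e+00 3.28549313e-04 1.57076412e+00] 0.023360329471176684 [ 0.53624666  0.3236515  -0.98258836]
```

View pics/c7.png

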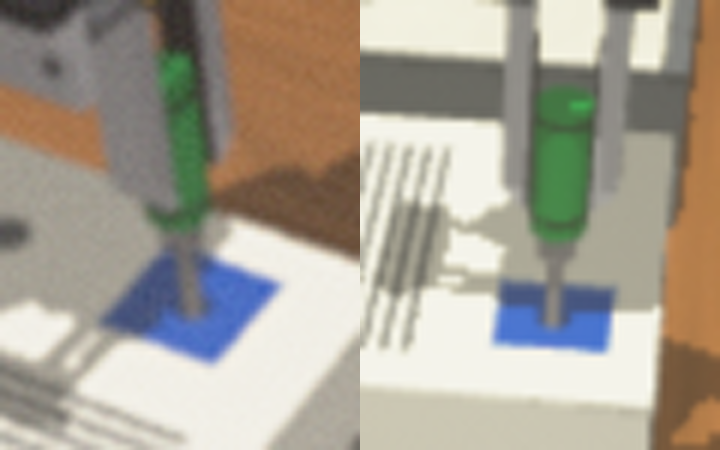

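The tip is inside the hole with no side force. Pressing on in small steps and watching the force.

servo_tool([
  [[0, 0, 0.025], 0],
  [[0, 0, 0.05], 0],
  [[0, 0, 0.075], 0],
  [[0, 0, 0.1], 0],
  [[0, 0, 0.115], 0],
  [[0, 0, 0.125], 0],
  [[0, 0, 0.125], 0],
  [[0, 0, 0.125], 0],
  [[0, 0, 0.125], 0],
])

```text
time: 9.95
tool_pos: [0.4861, -0.1686, 0.1887]
ee_rot: [3.141, 0.0, 1.571]
wrist_force: [-0.6, 0.7, 2.1]
width: 0.0237
```

servo_tool([
  [[0, 0, 0.0125], 0],
  [[0, 0, 0.0125], 0],
  [[0, 0, 0.0125], 0],
  [[0, 0, 0.0125], 0],
])

```text
time: 10.28
tool_pos: [0.4861, -0.1686, 0.1876]
ee_rot: [3.141, 0.0, 1.571]
wrist_force: [-0.7, 0.5, 4.0]
width: 0.0236
```

servo_tool([
  [[0, 0, 0.0125], 0],
  [[0, 0, 0.0125], 0],
  [[0, 0, 0.0125], 0],
  [[0, 0, 0.0125], 0],
])

```text
time: 10.62
tool_pos: [0.4861, -0.1686, 0.1865]
ee_rot: [3.141, 0.0, 1.571]
wrist_force: [-0.9, 1.3, 3.9]
width: 0.0237
```

servo_tool([
  [[0, 0, 0.0125], 0],
  [[0, 0, 0.0125], 0],
  [[0, 0, 0.0125], 0],
  [[0, 0, 0.0125], 0],
])

```text
time: 10.95
tool_pos: [0.4861, -0.1686, 0.1861]
ee_rot: [3.141, 0.0, 1.571]
wrist_force: [-1.4, 0.4, 6.5]
width: 0.0233
```

servo_tool([
  [[0, 0, 0.0125], 0],
  [[0, 0, 0.0125], 0],
  [[0, 0, 0.0125], 0],
  [[0, 0, 0.0125], 0],
  [[0, 0, 0.0125], 0],
  [[0, 0, 0.0125], 0],
])

```text
time: 11.45
tool_pos: [0.4862, -0.1687, 0.186]
ee_rot: [3.14, 0.001, 1.571]
wrist_force: [-2.4, 1.4, 8.8]
width: 0.0239
```

Run:
```python
from bench import robot
from h import *
S={}
f=[]
for i in range(4):
  for n in("scene","side"):
    S[n]=robot.snapshot(n); f.append(robot.get_obs()["wrist_force"])
o=robot.get_obs();print(o["time"],o["tool_pos"],o["ee_rot"],o["width"],np.mean(f,0))
a=cv2.resize(S["scene"]["pixels"][90:165,190:250],None,fx=6,fy=6,interpolation=2);b=cv2.resize(S["side"]["pixels"][100:175,285:345],None,fx=6,fy=6,interpolation=2)
cv2.imwrite("pics/c8.png",np.hstack([a,b])[:,:,::-1])
cv2.imwrite("pics/scene8.png",S["scene"]["pixels"][:,:,::-1])
```

```text
11.85 [ 0.48617397 -0.16867386  0.18595478] [3.14008151e+00 8.38756946e-04 1.57081214e+00] 0.02368690053364204 [-2.01920934  1.18187741  9.14893249]
```

View pics/c8.png

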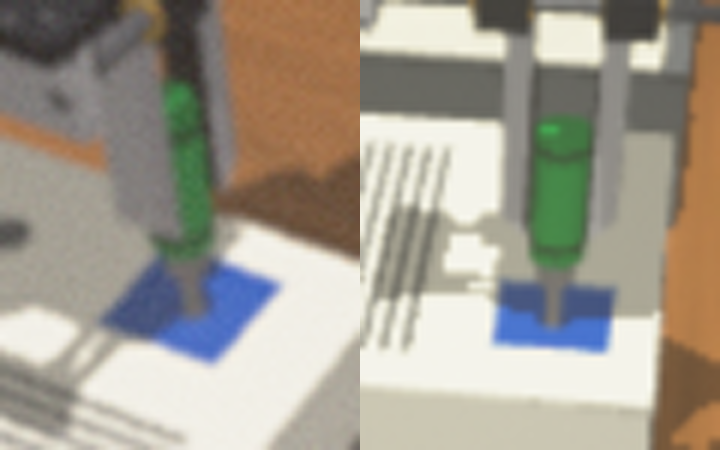

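View pics/scene8.png

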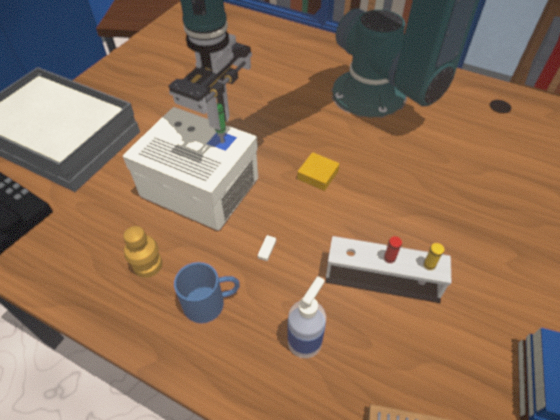

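The arm has stopped on a hard stop: z stays at 0.186 and the force is steady at about 9 N, above the 5 N spring. The stylus is upright in the hole, and the bystanders and the other two styluses look where they were. Handing in.

Run:
```python
from bench import robot
print(robot.close_job()); o=robot.get_obs();print(o["time"],o["tool_pos"],o["wrist_force"],o["width"])
```

```text
the job is handed in; nothing more can be done
None
the job is handed in; nothing more can be done
```

I took the green stylus from the stand and put it straight down through the reset hole. I pushed the red button to its stop and handed the job in at about 11.9 s, still gripping the stylus and pressing. No verdict was reported.

- **Alignment:** before insertion, the two camera views put the tip 0.3 mm from the hole's axis.
- **Button:** the force rose from about 2 N to 4 N along the spring. The arm then stopped at a TCP height of 0.186 m with a steady 9 N or so, well above the 5 N spring. The tip is then about 32 mm below the mouth, against 31 mm for fully down, so they agree within measurement error.
- **Grip and tilt:** the finger opening held at 23–24 mm on the 24 mm handle, and the tool is within about 0.002 rad of vertical.
- **Side force:** there is a steady 2 N sideways at the wrist, small against the push.
- **Other objects:** by eye in the last scene picture, the red and yellow styluses and all the bystanders are where they were; I did not re-measure them.

One disagreement: early measurements of the green stylus from the scene and side views differed by about 4 mm. I settled that with the wrist camera before gripping.

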